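# Load a copper tube into the cutting jig and lock its clamp

## Robot

A 7-joint arm with a two-finger parallel gripper is mounted at the origin on a cart in front of the work surface, level with it; the furniture and walls round the work are solid. World frame = base frame: x ahead of the robot, y to its left, z up, the work surface at z = 0. Lengths are in m, angles in degrees, forces in N, time in s.
With the tool pointing down it reaches from about 0.425 to 0.975 m from the base axis. Payload 16.7 kg.
Tool frame: the origin (TCP) lies on the centre line of the jaws, within the pads' length; the fingertips stand 17 mm ahead of it and the grasp point (between the pads) lies 2 mm behind it; z points along the fingers, y is the line along which they close (so a half turn about z gives the same grasp; the last joint's range is limited). The gripper opens to 85 mm and grips with 20 to 120 N. Pads are 22 mm wide; open, the fingers measure 114 mm over their backs; the gripper's body (76 mm by 85 mm) begins 54 mm behind the grasp point. The pads swing forward as they close: fully open they stand 13 mm farther back than shut.
Start: joints at [-77.378, 24.414, 4.234, 92.017, -1.954, 63.644, -3.845], TCP at [0.244, 0.629, 0.248] pointing down, gripper open.
Joint ranges: [-163.25, 163.25], [-28.42, 122.38], [-70.27, 78.77], [12.13, 141.07], [-58.53, 238.53], [9.26, 117.41], [-156.51, 156.51]. Speed limits (degrees/s): [108.29, 108.29, 136.94, 136.94, 172.46, 172.46, 172.46].

## Interface

Orientations are given as a 3x3 rotation matrix whose columns are the frame's x, y, z axes.
In Python, from station import * gives the robot as it stands.
- The arm moves only by the shell command python3 -m jog 'ROWS' [FORCE]. ROWS is JSON, a list of rows, each an object with "xyz": the shift along the tool's x, y, z in mm, a list of three; "turn": the turn, a rotation vector about the tool's x, y, z in degrees, a list of three; "jaw": the finger opening in mm, from 0 to 85.4. A call has 1 to 12 rows; each row shifts and turns the commanded pose from where the row before left it, along the tool's axes as they then stand; what a row does not reach is not made up. A row lasts 1/8 s, in which the tool goes at most 62.5 mm and 10.7 degrees, less where a joint would pass 70% of its speed; a pose out of reach is approached as far as the arm can. A call with a gripper value outside its range is refused whole. The fingers move at their own pace and stop on an object; FORCE is the grip in N (left out, the last holds). Time passes only in rows, so rows that do not move let the fingers close. It gives the time, the measured TCP pose, the force, the opening and the grip force at its end, in the units of the state.
- sense(): the state, without advancing time (a new reading comes with each control period).
- grab_frame(name): name is "scene" or "top"; returns a dict with "pixels" (480x640x3 uint8, red, green, blue), "range_z" (480x640 float32, m along the optical axis (not along the pixel's ray), 0 where there is no reading), "intrinsics" (3x3 intrinsics, pixels), "k1" (the pictures are not rectified: a ray, as slopes to the right and down, at radius r is drawn at 1 + k1 r^2 times it, then the intrinsics apply), "view" (4x4, takes a point from world to camera coordinates). Camera axes: x right, y down, z forward; pixel columns grow to the right and rows downward; lengths in m; the calibration is good to about 2 mm. A picture is of the moment at which its call begins.
- close_job(): hands the job in; it is judged then, once.
The state is a dict: "time": time; "qpos": joint angles; "joint_velocities": joint speeds; "joint_efforts": joint torques, N m; "tcp_pos": TCP position; "ee_rot": TCP orientation; "contact_force": force on the tool from outside, world axes, zero at the start; "wrist_torque": the same for the moment, N m; "width": finger opening in m; "finger_force": force on a finger pad.
Only numpy, scipy, OpenCV 4.12 (cv2) and the standard library are available. Lean on these libraries where they do the work, as an engineer would, in place of code of your own. Each camera call takes 0.05 s, during which the arm holds its last target. There are 200 camera calls.

## Task

Load the loose copper tube into the tube-cutting jig ready for sawing: feed it along the V-rail from the open end, under the clamp yoke, until its end touches the length stop. Let go of the tube, then turn the red knob clockwise until it clicks past its detent and the clamp holds the tube. Leave the other things on the bench where they are.

Things in the scene. Friction and masses are not known exactly. Their poses are not given: they have to be found in the camera images.
- tube: Straight copper tube, 28 mm outside diameter, 260 mm long, 0.25 kg, lying loose on the bench behind the jig; it can roll. Origin at its middle, on its axis; its own y runs along the tube; both ends are alike.
- jig: Tube-cutting jig, bolted down; z up; the tube is fed along its y, towards -y. Origin at bench height under the yoke's edge. Base plate 72 mm wide (x), 8 mm thick, y +175 to -225 mm. On it a narrow aluminium V-rail, 25 mm wide over its edges. A tube lying in it has its axis at x 0, z 45 mm; the rail's edges stand 9 to 12 mm below that axis, so fingers can straddle the tube.
- stop_face (a point): Middle of the face of the blue length stop, a plate 40 mm wide, top z 65 mm (face at jig x 0, y -200 mm, z 45 mm); the tube's leading end must touch it; axes as the jig's. With the tube home its middle is 130 mm from here along jig +y, and it sticks out about 30 mm before the saw cheeks.
- rail_mouth (a point): Axis of a lying tube at the V-rail's open end (jig x 0, y +165 mm, z 45 mm), where the tube is fed in; axes as the jig's. The rail runs from here to the stop.
- yoke_gap (a point): Tube axis under the blue clamp yoke (jig x 0, y -7 mm, z 45 mm). Yoke y +8 to -22 mm: legs 44 mm apart inside, beam 64 mm wide, z 80 to 110 mm; open jaw 5 to 7.5 mm above a lying tube. Before it, y +10 to +28 mm, two pairs of steel saw cheeks 44 mm apart, top z 73 mm, open above. A gripper cannot pass the yoke: feed the tube under it and take it again on the other side.
- clamp_grip (a point): Middle of the red wing knob's handle on top of the yoke (jig x 0, y -7 mm, z 136.5 mm). Handle 54 mm long along its own x, 13 mm thick (its y), 26 mm tall, from z 123 to 149 mm; vertical axis. With the knob at 0 its x is the jig's x (across the rail); it turns with the knob.
- clamp_knob (a joint): Turn of the red knob, rad, clockwise from above positive: 0 fully open, starts between 0 and 0.25, end of travel 1.35. It lowers the jaw by 7.5 mm a radian; a sprung detent resists from about 0.65 to its peak at 0.95 (about 0.15 N m), and beyond it the knob clicks forward to rest at about 1.2.
- elbow_galv: Galvanised elbow, 64x64x40 mm, bystander behind the jig; origin at the centre of its underside.
- tee_galv: Galvanised tee, 54x74x35 mm, bystander behind the jig; origin at the centre of its underside.
- union_brass: Brass union half, 46x40x40 mm, bystander behind the jig; origin at the centre of its underside.
- washer_case: Clear washer case, 79x115x27 mm, bystander behind the jig; origin at the centre of its underside.
- thread_tape: Roll of pink thread tape, 53 mm across, 14 mm high, bystander behind the jig; origin at the centre of its underside.
- ball_valve: Brass ball valve with red lever, 52x117x76 mm, bystander at the front right; origin at the centre of its underside.
- tape_measure: Yellow pocket tape measure, 34x85x66 mm, bystander at the front right; origin at the centre of its underside.

How it is judged:
By the outcome, as a careful person would: the job done as asked, in the order asked, and still so for the second after the job is handed in, with the robot touching nothing.
It also fails if it takes over 58 s, if anything falls off the work surface, if the arm or the gripper's body presses on something with over 40 N, if the wrist force passes 120 N, or if a joint passes its speed limit or range.

## Working session

There is one attempt and no reset: what is moved stays moved. The work goes in short steps, Python scripts to look and compute and a shell command to move; the robot and the scene stay as the last step left them, time stands still between calls to the robot, and variables do not carry over. Pictures are saved under pics/ and viewed, at most 10 in all, crops included, and the job is handed in when it is done.

```bash
mkdir -p pics
cat > h.py <<'E'
from station import *
import numpy as np, cv2
def snap(name):
    f=grab_frame(name); return f
def save(f,fn): cv2.imwrite('pics/'+fn, f['pixels'][:,:,::-1])
def world(f):
    K=np.array(f['intrinsics']); k1=f['k1']; V=np.array(f['view'])
    v,u=np.mgrid[0:480,0:640].astype(np.float64)
    p=cv2.undistortPoints(np.stack([u.ravel(),v.ravel()],1).reshape(-1,1,2),K,np.array([k1,0,0,0.]),None).reshape(480,640,2)
    z=f['range_z'].astype(float)
    c=np.stack([p[...,0]*z,p[...,1]*z,z],-1)
    R=V[:3,:3];t=V[:3,3]
    w=(c-t)@R
    w[z==0]=np.nan
    return w
def rays(f,uv):
    K=np.array(f['intrinsics']); V=np.array(f['view'])
    p=cv2.undistortPoints(np.array(uv,float).reshape(-1,1,2),K,np.array([f['k1'],0,0,0.]),None).reshape(-1,2)
    d=np.c_[p,np.ones(len(p))]@V[:3,:3]; o=-V[:3,:3].T@V[:3,3]
    return o,d
def onz(f,uv,z):
    o,d=rays(f,uv); return o+d*((z-o[2])/d[:,2])[:,None]
E
python3 - <<'E'
from h import *
for n in('scene','top'):
    f=snap(n);save(f,n+'0.png');np.savez(''+n+'0.npz',**f)
    print(n,np.round(f['view'],3).tolist(),f['k1'])
s=sense();print(s)
E
```

```text
scene [[0.534, -0.846, 0.013, -0.329], [-0.533, -0.348, -0.772, 0.384], [0.657, 0.405, -0.636, 0.757], [0.0, 0.0, 0.0, 1.0]] -0.10595229029903748
top [[-0.01, -1.0, -0.003, -0.028], [-0.995, 0.01, -0.1, 0.548], [0.1, 0.002, -0.995, 1.289], [0.0, 0.0, 0.0, 1.0]] -0.11567274456754127
{'time': 0.1, 'qpos': array([-77.37717288,  24.44720457,   4.23074164,  92.04698373,
        -1.95299692,  63.64339552,  -3.84552534]), 'joint_velocities': array([-0.01532805, -0.07334931,  0.04455639,  0.00630397,  0.05668064,
        0.02712345, -0.13395217]), 'joint_efforts': array([ 8.36173422e-03, -9.51529598e+01,  3.77154887e+00, -4.64401531e+01,
        1.96646171e-02,  6.43606138e-03, -8.14290229e-05]), 'tcp_pos': array([0.24386789, 0.62904813, 0.24767925]), 'ee_rot': array([[-9.32385074e-01,  3.61466409e-01, -3.29377635e-04],
       [ 3.61466549e-01,  9.32384437e-01, -1.09396854e-03],
       [-8.83262989e-05, -1.13905893e-03, -9.99999347e-01]]), 'contact_force': array([0.60445778, 0.88856709, 0.27883096]), 'wrist_torque': array([-0.04241038,  0.00250428,  0.01476495]), 'finger_force': 0.0, 'width': 0.08542423793669973}
```

View pics/scene0.png

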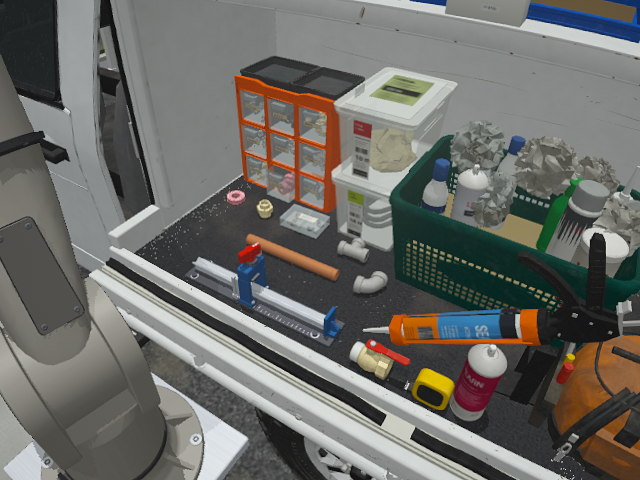

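View pics/top0.png

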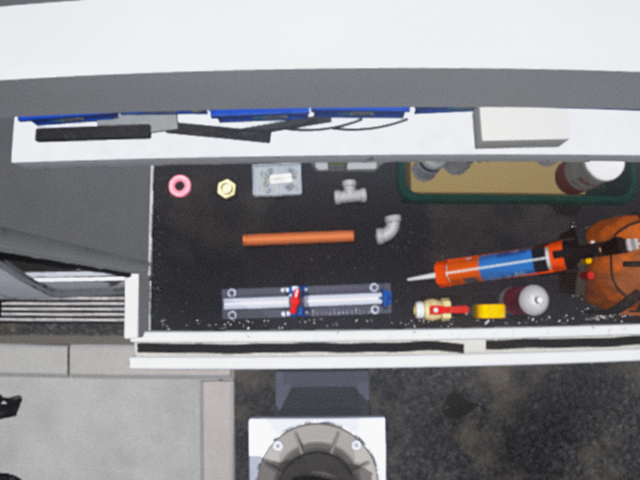

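Both views: the tube is at about (298,238) in top. The jig rail runs from (225,303) to (385,298), with the open end on the left (+y), the yoke and red knob at (295,300), and the blue stop at (386,298). In scene the tube lies behind the jig, with the knob at (250,250).

Run:
```python
from h import *
F={n:dict(np.load(n+'0.npz')) for n in('scene','top')}
for n,f in F.items():
    f['k1']=float(f['k1']); w=world(f); hsv=cv2.cvtColor(f['pixels'],cv2.COLOR_RGB2HSV)
    H,S,V=[hsv[...,i].astype(int) for i in range(3)]
    P=w.reshape(-1,3)
    def box(m,x,y,z):
        return m&(w[...,0]>x[0])&(w[...,0]<x[1])&(w[...,1]>y[0])&(w[...,1]<y[1])&(w[...,2]>z[0])&(w[...,2]<z[1])
    # tube
    m=box((H<14)&(S>100),(.5,.8),(-.3,.4),(.005,.05)); p=w[m]
    m0=p.mean(0); u,s,vt=np.linalg.svd(p[:,:2]-m0[:2],full_matrices=False); d=vt[0]*np.sign(vt[0][1]); t=(p[:,:2]-m0[:2])@d
    print(n,'tube n',len(p),'mean',m0.round(4),'dir',d.round(4),'ang',np.degrees(np.arctan2(-d[0],d[1])),'ends',(m0[:2]+d*t.min()).round(4),(m0[:2]+d*t.max()).round(4),'ztop',np.percentile(p[:,2],[50,95]).round(4))
    # blue
    m=box((H>100)&(H<125)&(S>120),(.3,.6),(-.3,.3),(.01,.13)); p=w[m]
    st=p[p[:,1]<-.08]; yk=p[p[:,1]>-.08]
    for k,q in(('stop',st),('yoke',yk)):
        if len(q): print(n,k,len(q),np.percentile(q,[3,50,97],axis=0).round(4).tolist())
    m=box(((H<8)|(H>172))&(S>150),(.3,.6),(-.1,.3),(.1,.17)); q=w[m]
    print(n,'knob',len(q),np.percentile(q,[3,50,97],axis=0).round(4).tolist())
    if len(q):
        q=q[q[:,2]>np.percentile(q[:,2],95)-.006]
        r=cv2.minAreaRect((q[:,:2]*1000).astype(np.float32)); print(' knob top rect',r,len(q))
    # rail : z 0.03..0.04
    m=box((S<80)&(V>100),(.3,.6),(-.4,.5),(.025,.045)); q=w[m]
    print(n,'rail',len(q),np.percentile(q,[2,50,98],axis=0).round(4).tolist())
    if len(q)>50:
        c=np.polyfit(q[:,1],q[:,0],1); print(' rail fit x=',c,'ang',np.degrees(np.arctan(-c[0])))
    # base plate
    m=box(np.ones_like(H,bool),(.3,.6),(-.4,.5),(.004,.014)); q=w[m]
    print(n,'plate',len(q)); print(cv2.minAreaRect((q[:,:2]*1000).astype(np.float32)) if len(q) else '')
    # profile rail along y
    print('band z>.2 anything', np.nansum((w[...,2]>.2)&(w[...,0]<.9)&(w[...,0]>.3)&(abs(w[...,1])<.5)))
    m=(w[...,0]<.45)&(w[...,0]>.2)&(abs(w[...,1])<.35)&(w[...,2]>-.3); q=w[m]
    for x in np.arange(.26,.46,.02):
        a=q[(abs(q[:,0]-x)<.01)]; 
        if len(a): print('x',x.round(2),'zmax',np.percentile(a[:,2],97).round(3),end='; ')
    print()
```

```text
scene tube n 1313 mean [0.6122 0.0595 0.0228] dir [0.6066 0.795 ] ang -37.34596519705154 ends [ 0.4078 -0.2083] [0.8326 0.3484] ztop [0.0247 0.0342]
scene stop 322 [[0.4087, -0.1777, 0.0146], [0.4235, -0.1611, 0.0356], [0.4448, -0.1546, 0.0662]]
scene yoke 803 [[0.3884, 0.0236, 0.0142], [0.3969, 0.0308, 0.0752], [0.4509, 0.0519, 0.1113]]
scene knob 280 [[0.3971, 0.0297, 0.1237], [0.4175, 0.0368, 0.1425], [0.4434, 0.0483, 0.1515]]
 knob top rect ((421.43743896484375, 40.21861267089844), (17.508813858032227, 51.18948745727539), 82.86766815185547) 116
scene rail 5903 [[0.3306, -0.3821, 0.0254], [0.3483, -0.0633, 0.0301], [0.5822, 0.4037, 0.0435]]
 rail fit x= [0.04153389 0.38379641] ang -2.3783496858009316
scene plate 5016
((450.06817626953125, 13.844146728515625), (828.001708984375, 298.35052490234375), 89.85615539550781)
band z>.2 anything 62921
x 0.26 zmax -0.02; x 0.28 zmax -0.017; x 0.3 zmax 0.005; x 0.32 zmax 0.024; x 0.34 zmax 0.032; x 0.36 zmax 0.031; x 0.38 zmax 0.045; x 0.4 zmax 0.113; x 0.42 zmax 0.136; x 0.44 zmax 0.146; 
top tube n 1317 mean [0.5696 0.0381 0.0252] dir [-0.0
[... 270 characters left out ...]
 0.1159]]
top knob 125 [[0.3992, 0.0307, 0.1348], [0.418, 0.041, 0.1491], [0.4394, 0.0481, 0.1528]]
 knob top rect ((422.2274475097656, 39.726253509521484), (15.349871635437012, 47.8118896484375), 82.36981201171875) 103
top rail 5847 [[0.3315, -0.3716, 0.0254], [0.3505, -0.0041, 0.0306], [0.5854, 0.4027, 0.0421]]
 rail fit x= [-0.00719215  0.38407613] ang 0.412072778139625
top plate 6752
((451.13330078125, 12.47564697265625), (824.4732055664062, 298.9189453125), 89.87171173095703)
band z>.2 anything 118435
x 0.26 zmax -0.016; x 0.28 zmax -0.014; x 0.3 zmax 0.008; x 0.32 zmax 0.012; x 0.34 zmax 0.035; x 0.36 zmax 0.032; x 0.38 zmax 0.044; x 0.4 zmax 0.11; x 0.42 zmax 0.124; x 0.44 zmax 0.118;
```

Run:
```python
from h import *
F={n:dict(np.load(n+'0.npz')) for n in('scene','top')}
for n,f in F.items():
    f['k1']=float(f['k1']); w=world(f); hsv=cv2.cvtColor(f['pixels'],cv2.COLOR_RGB2HSV)
    H,S,V=[hsv[...,i].astype(int) for i in range(3)]
    def box(m,x,y,z):
        return m&(w[...,0]>x[0])&(w[...,0]<x[1])&(w[...,1]>y[0])&(w[...,1]<y[1])&(w[...,2]>z[0])&(w[...,2]<z[1])
    m=box((H<14)&(S>100),(.5,.7),(-.3,.3),(.003,.05))
    k,lab,st,_=cv2.connectedComponentsWithStats(m.astype(np.uint8)); m=lab==1+st[1:,4].argmax()
    # silhouette: minAreaRect of pixels -> project on z
    ys,xs=np.nonzero(m); uv=np.c_[xs,ys].astype(np.float32)
    P=onz(f,uv,.014 if n=='top' else .014)
    p=w[m]; mp=p.mean(0); d=np.linalg.svd(p-mp,full_matrices=False)[2][0]; d*=np.sign(d[1]); t=(p-mp)@d
    print(n,'tube',len(p),mp.round(4),'d',d.round(4),'angle',np.degrees(np.arctan2(-d[0],d[1])).round(2),'t',np.percentile(t,[0,1,99,100]).round(4),'mid',(mp+d*(t.min()+t.max())/2).round(4),'ztop',np.percentile(p[:,2],[90,98]).round(4))
    if n=='top':
        r=cv2.minAreaRect((P[:,:2]*1000).astype(np.float32)); print('  ray z=14 rect',r)
    # rail near x .40-.45
    m=box((S<60)&(V>110),(.385,.465),(-.17,.24),(.018,.042)); 
    q=w[m]; 
    q=q[(q[:,1]<0.01)|(q[:,1]>.07)]
    ed=[]
    for y in np.arange(-.14,.21,.02):
        a=q[abs(q[:,1]-y)<.01]
        if len(a)>8: ed.append([y,np.percentile(a[:,0],3),np.percentile(a[:,0],97),np.median(a[:,2])])
    ed=np.array(ed).round(4); print(n,'rail ymin/max',np.percentile(q[:,1],[.5,99.5]).round(4)); print(ed.tolist()); c=np.polyfit(ed[:,0],(ed[:,1]+ed[:,2])/2,1); print('  fit',c,np.degrees(np.arctan(-c[0])))
    b=box((H>100)&(H<125)&(S>120),(.38,.47),(-.2,-.1),(.03,.075)); q=w[b]; hi=q[:,1]
    print(n,'stop top',np.percentile(q[q[:,2]>.060],[2,50,98],axis=0).round(4).tolist())
```

```text
scene tube 1062 [0.5672 0.027  0.0227] d [-0.0318  0.9994  0.0114] angle 1.82 t [-0.119  -0.1171  0.1388  0.1432] mid [0.5668 0.0391 0.0229] ztop [0.0291 0.0305]
scene rail ymin/max [-0.1444  0.2093]
[[-0.14, 0.4165, 0.4397, 0.0317], [-0.12, 0.416, 0.4391, 0.0316], [-0.1, 0.4153, 0.4387, 0.0313], [-0.08, 0.4148, 0.4379, 0.0314], [-0.06, 0.4146, 0.4365, 0.0315], [-0.04, 0.4134, 0.4372, 0.032], [-0.02, 0.4134, 0.4352, 0.032], [0.0, 0.4128, 0.4362, 0.0315], [0.08, 0.3902, 0.3941, 0.0271], [0.1, 0.4094, 0.4329, 0.0338], [0.12, 0.4093, 0.4323, 0.0317], [0.14, 0.409, 0.4314, 0.0313], [0.16, 0.4076, 0.4309, 0.032], [0.18, 0.4066, 0.4303, 0.0316], [0.2, 0.4067, 0.4296, 0.0325]]
  fit [-0.03718542  0.42229453] 2.129586626641597
scene stop top [[0.4097, -0.1618, 0.0606], [0.4275, -0.1581, 0.0644], [0.4475, -0.1531, 0.0675]]
top tube 1327 [0.5699 0.0392 0.0249] d [-2.890e-02  9.996e-01 -5.000e-04] angle 1.65 t [-0.1325 -0.1282  0.128   0.1352] mid [0.5699 0.0406 0.0249] ztop [0.03   0.0326]
  ray z=14 rect ((571.5870361328125, 40.029701232910156), (30.943557739257812, 265.5851745605469), 1.8241313695907593)
top rail ymin/max [-0.1514  0.211 ]
[[-0.14, 0.4032, 0.4391, 0.0311], [-0.12, 0.4142, 0.4372, 0.0314], [-0.1, 0.4144, 0.4374, 0.0315], [-0.08, 0.4146, 0.4375, 0.0319], [-0.06, 0.4125, 0.4355, 0.0317], [-0.04, 0.4127, 0.4358, 0.0312], [-0.02, 0.4126, 0.434, 0.0321], [0.0, 0.4108, 0.4338, 0.0314], [0.08, 0.4027, 0.4411, 0.033], [0.1, 0.4095, 0.4323, 0.0312], [0.12, 0.4095, 0.4325, 0.0322], [0.14, 0.4097, 0.4327, 0.0315], [0.16, 0.4076, 0.4306, 0.0323], [0.18, 0.4076, 0.4306, 0.0323], [0.2, 0.4077, 0.4426, 0.0317]]
  fit [-0.01188227  0.42306604] 0.680771737673689
top stop top [[0.4117, -0.1605, 0.0608], [0.4295, -0.1575, 0.0646], [0.4452, -0.1534, 0.0691]]
```

Run:
```python
from h import *
f=dict(np.load('top0.npz')); a=cv2.resize(f['pixels'][215:325,215:405],None,fx=4,fy=4,interpolation=cv2.INTER_CUBIC)
cv2.imwrite('pics/topcrop.png',a[:,:,::-1])
```

```text
(no output)
```

View pics/topcrop.png

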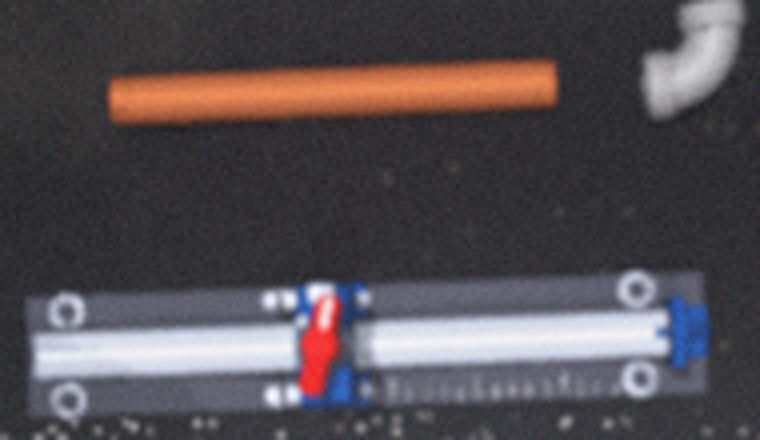

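The crop shows the tube almost parallel to the rail, the knob turned a few degrees clockwise, and the way from tube to rail clear. I'll check obstacle heights along the approach route and work out the first moves.

```bash
cat >> h.py <<'E'
A=np.radians(1.66); JX=np.array([np.cos(A),np.sin(A),0]); JY=np.array([-np.sin(A),np.cos(A),0])
O=np.array([.4236-.0285*.0465,.0465,0.])
def jig(x,y,z): return O+(x*JX+y*JY)/1000+np.array([0,0,z/1000])
def tojig(p): d=np.asarray(p)-O; return np.round([d@JX*1000,d@JY*1000,p[2]*1000],1)
def togo(target,xang,s=None):
    """shift in present tool axes (mm) and turn about tool z for tool x at world angle xang, tool down"""
    s=s or sense(); R=s['ee_rot']; d=R.T@(np.asarray(target)-s['tcp_pos'])*1000
    c=np.radians(xang); x=np.array([np.cos(c),np.sin(c),0]); z=np.array([0,0,-1.]); G=np.c_[x,np.cross(z,x),z]
    from scipy.spatial.transform import Rotation as Ro
    print('t',round(s['time'],2),'tcp jig',tojig(s['tcp_pos']),'togo xyz',d.round(1),'turn',Ro.from_matrix(R.T@G).as_rotvec(degrees=True).round(1),'F',s['contact_force'].round(1),'w',round(s['width']*1000,1),'ff',round(float(s['finger_force']),1))
E
python3 - <<'E'
from h import *
hm={}
for n in('scene','top'):
    f=dict(np.load(n+'0.npz')); f['k1']=float(f['k1']); w=world(f).reshape(-1,3)
    print(n)
    for x in np.arange(.25,.75,.1):
        row=[]
        for y in np.arange(.1,.75,.05):
            a=w[(abs(w[:,0]-x)<.05)&(abs(w[:,1]-y)<.025)&(w[:,2]<1.0)]
            row.append(round(float(np.nanmax(a[:,2])),2) if len(a) else None)
        print(round(x,2),row)
tm=np.array([.5703,.0397,0]); g=tm+JY*.060
print('grasp',g)
togo([g[0],g[1],.12],91.66)
E
```

```text
scene
0.25 [-0.0, -0.0, -0.0, -0.0, -0.01, -0.01, -0.01, -0.01, None, None, None, None, None]
0.35 [0.04, 0.03, 0.03, 0.03, 0.03, 0.03, 0.07, 0.07, None, -0.52, -0.51, 0.2, 0.2]
0.45 [0.04, 0.04, 0.04, 0.01, 0.01, 0.59, 0.59, 0.53, 0.36, 0.48, 0.48, 0.49, 0.5]
0.55 [0.03, 0.03, 0.01, 0.0, 0.01, 0.59, 0.59, -0.89, -0.89, 0.57, 0.57, 0.56, 0.56]
0.65 [0.6, 0.59, 0.58, 0.58, 0.02, 0.02, 0.56, None, None, None, None, None, 0.3]
top
0.25 [0.0, 0.0, -0.0, -0.0, -0.0, 0.71, -0.0, -0.01, None, 0.35, 0.31, None, None]
0.35 [0.04, 0.04, 0.04, 0.04, 0.04, 0.04, 0.08, 0.08, None, None, None, 0.17, 0.17]
0.45 [0.07, 0.04, 0.04, 0.01, 0.01, 0.66, 0.67, 0.49, None, 0.42, 0.34, 0.25, 0.17]
0.55 [0.03, 0.03, 0.01, 0.01, 0.01, 0.67, 0.67, None, None, None, None, -0.44, -0.44]
0.65 [0.67, 0.65, 0.65, 0.67, 0.67, 0.67, 0.65, None, None, None, None, None, None]
grasp [0.5685619  0.09967482 0.        ]
t 0.1 tcp jig [-161.5  587.5  247.7] togo xyz [-494.1 -376.1  128.2] turn [-0.1  0.  67.1] F [0.6 0.9 0.3] w 85.4 ff 0.0
```

```bash
python3 -m jog '[{"xyz":[-19,-34,0],"turn":[0,0,0],"jaw":85},{"xyz":[-19,-34,0],"turn":[0,0,0],"jaw":85},{"xyz":[-19,-34,0],"turn":[0,0,0],"jaw":85},{"xyz":[-19,-34,0],"turn":[0,0,0],"jaw":85},{"xyz":[-19,-34,0],"turn":[0,0,0],"jaw":85},{"xyz":[-19,-34,0],"turn":[0,0,0],"jaw":85}]'
python3 - <<'E'
from h import *
togo([.5685,.0997,.12],91.66); togo([.36,.25,.2],91.66); print(sense()['qpos'].round(1))
w=world({**dict(np.load('top0.npz')),'k1':float(np.load('top0.npz')['k1'])}).reshape(-1,3)
for n in('top','scene'):
    f=dict(np.load(n+'0.npz')); f['k1']=float(f['k1']); w=world(f).reshape(-1,3)
    for x in(.39,.41,.43,.45,.5):
        a=w[(abs(w[:,0]-x)<.01)&(w[:,2]>.06)&(w[:,2]<.55)&(w[:,1]>.25)&(w[:,1]<.5)]
        if len(a): print(n,x,np.percentile(a[:,1],[0,5,50]).round(3),a[:,2].min().round(3))
E
```

```text
time: 0.85
tcp_pos: [0.2765, 0.3965, 0.2481]
ee_rot: [[-0.932, 0.361, -0.0], [0.361, 0.932, -0.0], [0.0, -0.0, -1.0]]
contact_force: [1.2, 1.0, 0.7]
width: 0.0848
finger_force: 0.0
t 0.85 tcp jig [-135.6  354.1  248.1] togo xyz [-379.5 -171.1  128.1] turn [-0.   0.  67.2] F [1.2 1.  0.7] w 84.8 ff 0.0
t 0.85 tcp jig [-135.6  354.1  248.1] togo xyz [-130.8 -106.4   48.1] turn [-0.   0.  67.2] F [1.2 1.  0.7] w 84.8 ff 0.0
[-69.1   6.3   6.9 116.3  -0.9  57.6   7. ]
top 0.39 [0.399 0.4   0.415] 0.06
top 0.41 [0.4   0.401 0.416] 0.062
top 0.43 [0.401 0.403 0.417] 0.063
top 0.45 [0.401 0.403 0.416] 0.06
top 0.5 [0.373 0.375 0.377] 0.065
scene 0.39 [0.396 0.399 0.409] 0.06
scene 0.41 [0.397 0.399 0.411] 0.061
scene 0.43 [0.398 0.4   0.41 ] 0.061
scene 0.45 [0.399 0.4   0.411] 0.061
scene 0.5 [0.37  0.374 0.383] 0.061
```

```bash
python3 -m jog '[{"xyz":[-33,-27,5],"turn":[0,0,0],"jaw":85},{"xyz":[-33,-27,5],"turn":[0,0,0],"jaw":85},{"xyz":[-33,-27,5],"turn":[0,0,0],"jaw":85},{"xyz":[-32,-26,5],"turn":[0,0,0],"jaw":85},{"xyz":[0,0,0],"turn":[0,0,9.6],"jaw":85},{"xyz":[0,0,0],"turn":[0,0,9.6],"jaw":85},{"xyz":[0,0,0],"turn":[0,0,9.6],"jaw":85},{"xyz":[0,0,0],"turn":[0,0,9.6],"jaw":85},{"xyz":[0,0,0],"turn":[0,0,9.6],"jaw":85},{"xyz":[0,0,0],"turn":[0,0,9.6],"jaw":85},{"xyz":[0,0,0],"turn":[0,0,9.6],"jaw":85}]'
python3 - <<'E'
from h import *
togo([.5685,.0997,.12],91.66); print(sense()['qpos'].round(1))
E
```

```text
time: 2.22
tcp_pos: [0.3598, 0.2507, 0.2282]
ee_rot: [[-0.022, 1.0, -0.0], [1.0, 0.022, -0.0], [-0.0, -0.0, -1.0]]
contact_force: [-0.3, 0.0, 0.5]
width: 0.0846
finger_force: 0.0
t 2.23 tcp jig [-56.5 205.9 228.2] togo xyz [-155.6  205.2  108.1] turn [-0.   0.  -0.4] F [-0.3  0.   0.5] w 84.6 ff 0.0
[-60.1   2.7  17.6 123.   -1.   54.4 -40.7]
```

```bash
python3 -m jog '[{"xyz":[-22,29,15],"turn":[0,0,-0.4],"jaw":85},{"xyz":[-22,29,15],"turn":[0,0,0],"jaw":85},{"xyz":[-22,29,15],"turn":[0,0,0],"jaw":85},{"xyz":[-22,29,15],"turn":[0,0,0],"jaw":85},{"xyz":[-22,30,15],"turn":[0,0,0],"jaw":85},{"xyz":[-22,30,15],"turn":[0,0,0],"jaw":85},{"xyz":[-23,30,18],"turn":[0,0,0],"jaw":85},{"xyz":[0,0,20],"turn":[0,0,0],"jaw":85},{"xyz":[0,0,20],"turn":[0,0,0],"jaw":85}]'
python3 - <<'E'
from h import *
togo([.5685,.0997,.022],91.66); print(sense()['qpos'].round(1))
f=snap('scene');save(f,'s1.png')
f=snap('top');w=world(f);hsv=cv2.cvtColor(f['pixels'],cv2.COLOR_RGB2HSV)
m=(hsv[...,0]<14)&(hsv[...,1]>100)&(abs(w[...,0]-.57)<.05)&(w[...,1]>-.1)&(w[...,1]<.2)&(w[...,2]<.05)
p=w[m];print(len(p),p.min(0).round(3),p.max(0).round(3))
E
```

```text
time: 3.35
tcp_pos: [0.5711, 0.1023, 0.0792]
ee_rot: [[-0.034, 0.999, -0.001], [0.999, 0.034, -0.0], [-0.0, -0.001, -1.0]]
contact_force: [-0.5, 0.6, 0.2]
width: 0.085
finger_force: 0.0
t 3.35 tcp jig [150.4  51.5  79.2] togo xyz [-2.5 -2.7 57.2] turn [-0.   0.   0.3] F [-0.5  0.6  0.2] w 85.0 ff 0.0
[-33.6  29.1  21.9 113.  -16.1  40.9  -0. ]
911 [ 0.556 -0.093 -0.007] [0.593 0.079 0.037]
```

View pics/s1.png

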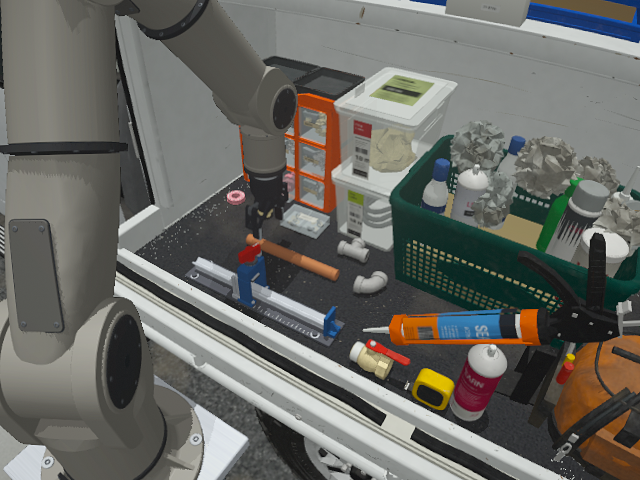

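The gripper is straddling the tube's left part, at about (258,235). I'll descend and close.

```bash
python3 -m jog '[{"xyz":[-1,-1,19],"turn":[0,0,0.3],"jaw":85},{"xyz":[-1,-1,19],"turn":[0,0,0],"jaw":85},{"xyz":[0,0,14],"turn":[0,0,0],"jaw":85},{"xyz":[0,0,4],"turn":[0,0,0],"jaw":60},{"xyz":[0,0,0],"turn":[0,0,0],"jaw":40},{"xyz":[0,0,0],"turn":[0,0,0],"jaw":20},{"xyz":[0,0,0],"turn":[0,0,0],"jaw":20},{"xyz":[0,0,0],"turn":[0,0,0],"jaw":20},{"xyz":[0,0,0],"turn":[0,0,0],"jaw":20}]' 60
python3 - <<'E'
from h import *
togo(jig(0,230,100),91.66)
E
```

```text
time: 4.58
tcp_pos: [0.5697, 0.101, 0.0251]
ee_rot: [[-0.03, 1.0, 0.001], [1.0, 0.03, 0.0], [0.0, 0.001, -1.0]]
contact_force: [-0.4, -1.2, 5.3]
width: 0.0257
finger_force: 58.7
t 4.58 tcp jig [149.   50.2  25.1] togo xyz [ 180.  -148.7  -75. ] turn [ 0.1 -0.   0.1] F [-0.4 -1.2  5.3] w 25.7 ff 58.7
```

```bash
python3 -m jog '[{"xyz":[0,0,-8],"turn":[0,0,0],"jaw":20},{"xyz":[0,0,-16],"turn":[0,0,0],"jaw":20},{"xyz":[0,0,-20],"turn":[0,0,0],"jaw":20},{"xyz":[0,0,-20],"turn":[0,0,0],"jaw":20},{"xyz":[0,0,-16],"turn":[0,0,0],"jaw":20},{"xyz":[0,0,0],"turn":[0,0,0],"jaw":20}]'
cat >> h.py <<'E'
def tube(f,zr=(.0,.25),xr=(.38,.65)):
    w=world(f); hsv=cv2.cvtColor(f['pixels'],cv2.COLOR_RGB2HSV)
    m=(hsv[...,0]>3)&(hsv[...,0]<14)&(hsv[...,1]>100)&(w[...,0]>xr[0])&(w[...,0]<xr[1])&(w[...,1]>-.25)&(w[...,1]<.38)&(w[...,2]>zr[0])&(w[...,2]<zr[1])
    m=cv2.morphologyEx(m.astype(np.uint8),cv2.MORPH_OPEN,np.ones((3,3)))
    k,lab,st,_=cv2.connectedComponentsWithStats(m); out=[]
    for i in range(1,k):
        if st[i,4]<60: continue
        p=w[lab==i]; mp=np.median(p,0); d=np.linalg.svd(p-p.mean(0),full_matrices=False)[2][0]; d*=np.sign(d[1])
        t=(p-mp)@d; a,b=mp+d*np.percentile(t,.5),mp+d*np.percentile(t,99.5)
        print(st[i,4],'lead',tojig(a),'tail',tojig(b),'yaw',np.degrees(np.arctan2(-d[0],d[1])).round(2),'pitch',np.degrees(np.arcsin(d[2])).round(2))
E
python3 - <<'E'
from h import *
for n in('scene','top'): f=snap(n); tube(f)
save(f,'t2.png'); togo(jig(0,230,100),91.66)
E
```

```text
time: 5.32
tcp_pos: [0.5699, 0.1012, 0.106]
ee_rot: [[-0.03, 1.0, 0.002], [1.0, 0.03, 0.001], [0.001, 0.002, -1.0]]
contact_force: [-1.3, 0.3, -3.6]
width: 0.0258
finger_force: 59.3
127 lead [ 93.7  50.5 152.4] tail [211.7 180.5  13.7] yaw -40.57 pitch -38.3
864 lead [ 140.6 -140.5  103. ] tail [143.   55.5 102.3] yaw 0.95 pitch -0.21
926 lead [ 147.1 -141.5  101.2] tail [146.   19.1 105.5] yaw 2.04 pitch 1.52
t 5.42 tcp jig [148.2  50.2 104.2] togo xyz [ 179.9 -148.1    4.3] turn [-0.  -0.   0.1] F [ 0.6 -0.5 -3.4] w 25.5 ff 59.3
```

```bash
python3 -m jog '[{"xyz":[14,0,0],"turn":[0,0,0],"jaw":20},{"xyz":[26,0,0],"turn":[0,0,0],"jaw":20},{"xyz":[28,0,0],"turn":[0,0,0],"jaw":20},{"xyz":[28,0,0],"turn":[0,0,0],"jaw":20},{"xyz":[26,0,0],"turn":[0,0,0],"jaw":20},{"xyz":[12,-14,0],"turn":[0,0,0],"jaw":20},{"xyz":[9,-27,0],"turn":[0,0,0],"jaw":20},{"xyz":[9,-27,0],"turn":[0,0,0],"jaw":20},{"xyz":[9,-27,0],"turn":[0,0,0],"jaw":20},{"xyz":[9,-27,0],"turn":[0,0,0],"jaw":20},{"xyz":[9,-26,0],"turn":[0,0,0],"jaw":20},{"xyz":[0,0,0],"turn":[0,0,0],"jaw":20}]' 60
python3 - <<'E'
from h import *
for n in('scene','top'): f=snap(n); tube(f,(.03,.13)); save(f,n+'3.png')
togo(jig(0,230,56),91.66)
E
```

```text
time: 6.92
tcp_pos: [0.4135, 0.276, 0.1039]
ee_rot: [[-0.032, 0.999, -0.002], [0.999, 0.032, -0.0], [-0.0, -0.002, -1.0]]
contact_force: [1.1, 0.1, -3.5]
width: 0.026
finger_force: 59.4
876 lead [-7.2 38.1 98.9] tail [-10.5 231.4 106.6] yaw 2.65 pitch 2.27
1003 lead [ -0.6  39.  102.1] tail [ -1.9 219.1 104.9] yaw 2.1 pitch 0.91
t 7.03 tcp jig [  0.  229.  104.2] togo xyz [ 1.  -0.  48.2] turn [-0.   0.   0.1] F [ 0.   0.8 -2.6] w 25.7 ff 59.4
```

View pics/top3.png

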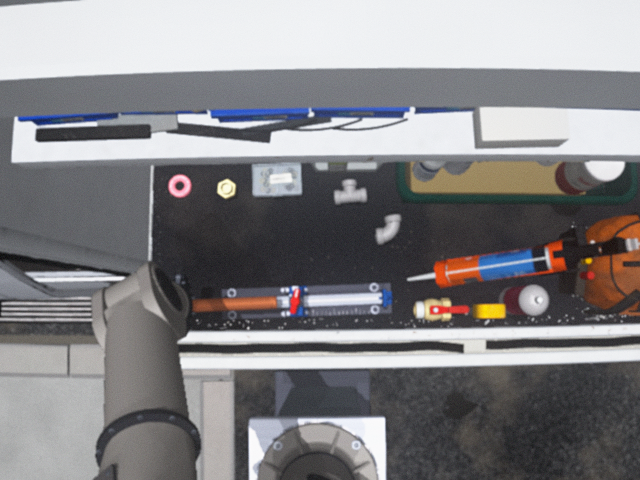

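The tube is over the rail, with its leading end just short of the yoke (~280,302) and lined up. I'll lower it into the V.

```bash
python3 -m jog '[{"xyz":[0,0,12],"turn":[0,0,0],"jaw":20},{"xyz":[0,0,12],"turn":[0,0,0],"jaw":20},{"xyz":[0,0,10],"turn":[0,0,0],"jaw":20},{"xyz":[0,0,5],"turn":[0,0,0],"jaw":20},{"xyz":[0,0,3],"turn":[0,0,0],"jaw":20},{"xyz":[0,0,2],"turn":[0,0,0],"jaw":20},{"xyz":[0,0,0],"turn":[0,0,0],"jaw":20}]' 60
python3 - <<'E'
from h import *
for n in('scene','top'): f=snap(n); tube(f,(.03,.1))
togo(jig(0,230,56),91.66); print(sense()['wrist_torque'])
E
```

```text
time: 7.9
tcp_pos: [0.416, 0.2754, 0.0604]
ee_rot: [[-0.03, 1.0, 0.0], [1.0, 0.03, 0.0], [0.0, 0.0, -1.0]]
contact_force: [0.1, -0.7, -2.7]
width: 0.0259
finger_force: 59.4
784 lead [-6.3 38.6 57.4] tail [ -6.7 230.   61.1] yaw 1.79 pitch 1.11
915 lead [ 0.7 39.1 58.1] tail [1.000e-01 2.182e+02 6.090e+01] yaw 1.84 pitch 0.88
t 8.0 tcp jig [  0.4 229.1  60.5] togo xyz [ 0.9 -0.4  4.5] turn [ 0.  -0.   0.1] F [ 1.2  0.3 -1.7] w 25.7 ff 59.4
[ 0.19400431  0.00794142 -0.00212458]
```

```bash
python3 -m jog '[{"xyz":[0,0,1.5],"turn":[0,0,0],"jaw":20},{"xyz":[0,0,1.5],"turn":[0,0,0],"jaw":20},{"xyz":[0,0,0],"turn":[0,0,0],"jaw":20}]'
python3 - <<'E'
from h import *
s=sense();print(s['contact_force'],s['wrist_torque'])
E
```

```text
time: 8.38
tcp_pos: [0.4159, 0.2753, 0.0572]
ee_rot: [[-0.03, 1.0, -0.0], [1.0, 0.03, -0.0], [-0.0, -0.0, -1.0]]
contact_force: [-0.7, 0.4, -2.3]
width: 0.0258
finger_force: 59.4
[-0.66356197  0.37201055 -2.26520999] [ 0.1500171   0.07344387 -0.02709705]
```

```bash
python3 -m jog '[{"xyz":[0,0,1],"turn":[0,0,0],"jaw":20},{"xyz":[0,0,0],"turn":[0,0,0],"jaw":20}]';python3 -m jog '[{"xyz":[0,0,1],"turn":[0,0,0],"jaw":20},{"xyz":[0,0,0],"turn":[0,0,0],"jaw":20}]'
python3 - <<'E'
from h import *
s=sense();print(s['contact_force'],s['wrist_torque'])
for n in('scene','top'): f=snap(n); tube(f,(.03,.1))
E
```

```text
time: 8.62
tcp_pos: [0.416, 0.2754, 0.0563]
ee_rot: [[-0.03, 1.0, 0.0], [1.0, 0.03, 0.0], [0.0, 0.0, -1.0]]
contact_force: [0.3, -0.2, -2.0]
width: 0.0258
finger_force: 59.6
time: 8.88
tcp_pos: [0.4161, 0.2755, 0.0554]
ee_rot: [[-0.03, 1.0, 0.0], [1.0, 0.03, 0.0], [0.0, 0.0, -1.0]]
contact_force: [1.1, 1.7, 1.7]
width: 0.0256
finger_force: 59.8
[1.1323862  1.72105171 1.66870704] [ 0.00980424 -0.05039483  0.04578189]
765 lead [-5.9 39.4 57.6] tail [ -6.2 232.2  55.9] yaw 1.75 pitch -0.5
924 lead [ 0.6 38.8 58.4] tail [2.000e-01 2.177e+02 5.630e+01] yaw 1.77 pitch -0.68
```

```bash
python3 -m jog '[{"xyz":[-4,0,-0.8],"turn":[0,0,0],"jaw":20},{"xyz":[-8,0,0],"turn":[0,0,0],"jaw":20},{"xyz":[-12,0,0],"turn":[0,0,0],"jaw":20},{"xyz":[-12,0,0],"turn":[0,0,0],"jaw":20},{"xyz":[-8,0,0],"turn":[0,0,0],"jaw":20},{"xyz":[0,0,0],"turn":[0,0,0],"jaw":20}]'
python3 - <<'E'
from h import *
s=sense();print(s['contact_force'],s['wrist_torque'])
for n in('scene','top'): f=snap(n); tube(f,(.03,.1))
togo(jig(0,60,56),91.66)
E
```

```text
time: 9.72
tcp_pos: [0.4174, 0.2302, 0.0562]
ee_rot: [[-0.028, 1.0, -0.0], [1.0, 0.028, -0.001], [-0.001, -0.0, -1.0]]
contact_force: [1.9, -2.9, 1.0]
width: 0.0257
finger_force: 59.9
[ 1.92856764 -2.93717767  0.99229716] [-0.6775879  -0.7028884   0.08416196]
599 lead [-6.7 37.4 57.1] tail [ -5.1 188.6  57. ] yaw 1.05 pitch -0.05
788 lead [ 0.3 14.  57.2] tail [  0.3 169.5  57.1] yaw 1.67 pitch -0.05
t 9.82 tcp jig [  0.5 184.4  56.1] togo xyz [-124.4   -0.5    0.2] turn [0. 0. 0.] F [ 3.6 -3.9  1.8] w 25.7 ff 59.9
```

```bash
python3 -m jog '[{"xyz":[-6,-0.3,0],"turn":[0,0,0],"jaw":20},{"xyz":[-12,0,0],"turn":[0,0,0],"jaw":20},{"xyz":[-14,0,0],"turn":[0,0,0],"jaw":20},{"xyz":[-14,0,0],"turn":[0,0,0],"jaw":20},{"xyz":[-10,0,0],"turn":[0,0,0],"jaw":20},{"xyz":[0,0,0],"turn":[0,0,0],"jaw":20}]'
python3 - <<'E'
from h import *
f=snap('scene'); tube(f,(.03,.1));f=snap('top'); tube(f,(.03,.1));save(f,'top5.png')
togo(jig(0,60,56),91.66);s=sense();print(s['contact_force'],s['wrist_torque'])
E
```

```text
time: 10.58
tcp_pos: [0.419, 0.1746, 0.0563]
ee_rot: [[-0.029, 1.0, 0.001], [1.0, 0.029, -0.0], [-0.0, 0.001, -1.0]]
contact_force: [5.0, -6.1, 6.4]
width: 0.0261
finger_force: 60.4
372 lead [-7.2 36.8 56.6] tail [ -5.1 130.3  57.5] yaw 0.37 pitch 0.57
302 lead [ -1.7 -66.8  50.7] tail [-11.6 -12.   60.8] yaw 11.87 pitch 10.3
213 lead [ -1.3 -62.5  58. ] tail [ -0.8 -21.8  56.5] yaw 1.09 pitch -2.06
460 lead [ 0.4 13.9 56.8] tail [-1.000e-01  1.056e+02  5.750e+01] yaw 1.97 pitch 0.42
t 10.68 tcp jig [  0.5 128.2  56.2] togo xyz [-68.2  -0.5   0.3] turn [ 0.  0. -0.] F [ 4.7 -6.   7.9] w 25.6 ff 60.5
[ 4.72414898 -6.02410103  7.86321704] [-1.42217891 -1.08631772 -0.11531981]
```

```bash
python3 -m jog '[{"xyz":[-6,-0.5,-0.5],"turn":[0,0,0],"jaw":20},{"xyz":[-12,0,0],"turn":[0,0,0],"jaw":20},{"xyz":[-14,0,0],"turn":[0,0,0],"jaw":20},{"xyz":[-14,0,0],"turn":[0,0,0],"jaw":20},{"xyz":[-12,0,0],"turn":[0,0,0],"jaw":20},{"xyz":[-8,0,0],"turn":[0,0,0],"jaw":20},{"xyz":[0,0,0],"turn":[0,0,0],"jaw":20}]'
python3 - <<'E'
from h import *
f=snap('scene'); tube(f,(.03,.1));f=snap('top'); tube(f,(.03,.1))
togo(jig(0,60,56),91.66);s=sense();print(s['contact_force'],s['wrist_torque'])
E
```

```text
time: 11.55
tcp_pos: [0.4204, 0.1089, 0.0567]
ee_rot: [[-0.029, 1.0, 0.0], [1.0, 0.029, -0.0], [-0.0, 0.0, -1.0]]
contact_force: [4.9, -5.5, 5.1]
width: 0.0258
finger_force: 60.2
87 lead [-11.1  37.3  56.2] tail [ 5.1 64.6 61.9] yaw -29.01 pitch 10.15
663 lead [  -4.4 -129.8   53.9] tail [ -9.1 -12.   58.4] yaw 3.93 pitch 2.18
547 lead [  -0.2 -126.2   57.2] tail [ -0.4 -22.1  57.4] yaw 1.78 pitch 0.15
81 lead [-12.6  20.1  57.2] tail [11.5 22.7 56.6] yaw -82.09 pitch -1.44
t 11.65 tcp jig [-0.1 62.5 56.7] togo xyz [-2.5  0.1  0.7] turn [0. 0. 0.] F [ 5.1 -5.9  5.7] w 25.5 ff 60.2
[ 5.11893481 -5.92758622  5.73946501] [-1.17886078 -1.13255286 -0.01048653]
```

```bash
python3 -m jog '[{"xyz":[0,0,0],"turn":[0,0,0],"jaw":50},{"xyz":[0,0,0],"turn":[0,0,0],"jaw":70},{"xyz":[0,0,0],"turn":[0,0,0],"jaw":70},{"xyz":[0,0,-15],"turn":[0,0,0],"jaw":70},{"xyz":[0,0,-30],"turn":[0,0,0],"jaw":70},{"xyz":[0,0,-40],"turn":[0,0,0],"jaw":70},{"xyz":[0,0,-40],"turn":[0,0,0],"jaw":70},{"xyz":[0,0,-15],"turn":[0,0,0],"jaw":70},{"xyz":[-10,0,0],"turn":[0,0,0],"jaw":70},{"xyz":[-30,0,0],"turn":[0,0,0],"jaw":70},{"xyz":[-36,0,0],"turn":[0,0,0],"jaw":70},{"xyz":[-36,0,0],"turn":[0,0,0],"jaw":70}]'; python3 -m jog '[{"xyz":[-28,0,0],"turn":[0,0,0],"jaw":70},{"xyz":[-12,0,0],"turn":[0,0,0],"jaw":70},{"xyz":[0,0,20],"turn":[0,0,0],"jaw":70},{"xyz":[0,0,20],"turn":[0,0,0],"jaw":70}]'
python3 - <<'E'
from h import *
f=snap('scene'); tube(f,(.03,.1));save(f,'s6.png');f=snap('top'); tube(f,(.03,.1))
togo(jig(0,-89,50),91.66);print(sense()['qpos'].round(1))
E
```

```text
time: 13.15
tcp_pos: [0.4226, -0.0043, 0.1961]
ee_rot: [[-0.03, 1.0, -0.001], [1.0, 0.03, -0.0], [-0.0, -0.001, -1.0]]
contact_force: [-0.2, 0.4, -0.8]
width: 0.0701
finger_force: 0.0
time: 13.65
tcp_pos: [0.4244, -0.0425, 0.1559]
ee_rot: [[-0.03, 1.0, -0.0], [1.0, 0.03, 0.0], [0.0, -0.0, -1.0]]
contact_force: [0.1, -0.1, -0.4]
width: 0.0697
finger_force: 0.0
391 lead [-6.  36.1 57.2] tail [ -6.9 129.2  56.2] yaw 2.22 pitch -0.66
649 lead [  -4.9 -129.2   53.9] tail [ -8.7 -11.4  58.2] yaw 3.48 pitch 2.09
575 lead [ 0.  14.1 57.3] tail [  0.9 128.2  57.1] yaw 1.21 pitch -0.09
t 13.75 tcp jig [ -1.6 -89.1 155. ] togo xyz [  0.2   2.  105. ] turn [-0.2  0.1  0.1] F [-0.7 -0.3  0.8] w 70.0 ff 0.0
[-35.3   8.8  35.6 129.5  -7.3  43.8   7.1]
```

View pics/s6.png

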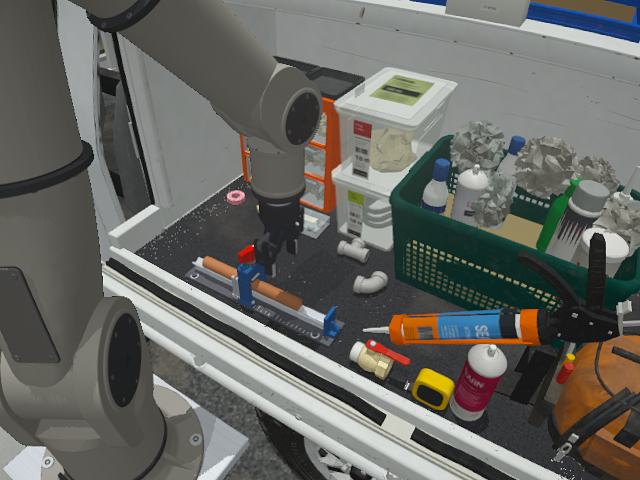

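The tube lies in the rail under the yoke with its lead end at (298,302), and the open gripper hangs above it. I'll descend and regrasp.

```bash
python3 -m jog '[{"xyz":[0,2,25],"turn":[-0.2,0.1,0.1],"jaw":70},{"xyz":[0,0,30],"turn":[0,0,0],"jaw":70},{"xyz":[0,0,30],"turn":[0,0,0],"jaw":70},{"xyz":[0,0,15],"turn":[0,0,0],"jaw":70},{"xyz":[0,0,4],"turn":[0,0,0],"jaw":70},{"xyz":[0,0,0],"turn":[0,0,0],"jaw":40}]'
python3 - <<'E'
from h import *
togo(jig(0,-89,50),91.66);print(sense()['qpos'].round(1))
E
```

```text
time: 14.5
tcp_pos: [0.4272, -0.0424, 0.0532]
ee_rot: [[-0.028, 1.0, 0.004], [1.0, 0.028, 0.002], [0.002, 0.004, -1.0]]
contact_force: [-0.1, -0.7, 0.6]
width: 0.0534
finger_force: 0.0
t 14.5 tcp jig [  2.4 -89.   53.2] togo xyz [-0.  -2.4  3.2] turn [ 0.2 -0.1 -0.1] F [-0.1 -0.7  0.6] w 53.4 ff 0.0
[-27.   21.7  28.5 132.9 -21.4  29.3  20.1]
```

```bash
python3 -m jog '[{"xyz":[0,-2.2,0],"turn":[0,0,0],"jaw":40},{"xyz":[0,0,0],"turn":[0,0,0],"jaw":35},{"xyz":[0,0,0],"turn":[0,0,0],"jaw":20},{"xyz":[0,0,0],"turn":[0,0,0],"jaw":20},{"xyz":[0,0,0],"turn":[0,0,0],"jaw":20},{"xyz":[0,0,0],"turn":[0,0,0],"jaw":20}]' 40
python3 - <<'E'
from h import *
togo(jig(0,-89-70,50),91.66)
E
```

```text
time: 15.25
tcp_pos: [0.4254, -0.0423, 0.0532]
ee_rot: [[-0.028, 1.0, 0.005], [1.0, 0.028, 0.002], [0.002, 0.005, -1.0]]
contact_force: [-1.2, 0.4, 12.3]
width: 0.0268
finger_force: 38.6
t 15.25 tcp jig [  0.5 -88.8  53.2] togo xyz [-70.2  -0.5   3.1] turn [ 0.3 -0.1 -0. ] F [-1.2  0.4 12.3] w 26.8 ff 38.6
```

```bash
python3 -m jog '[{"xyz":[-4,0,-0.5],"turn":[0,0,0],"jaw":20},{"xyz":[-10,0,0],"turn":[0,0,0],"jaw":20},{"xyz":[-14,0,0],"turn":[0,0,0],"jaw":20},{"xyz":[-14,0,0],"turn":[0,0,0],"jaw":20},{"xyz":[-12,0,0],"turn":[0,0,0],"jaw":20},{"xyz":[-8,0,0],"turn":[0,0,0],"jaw":20},{"xyz":[-2,0,0],"turn":[0,0,0],"jaw":20},{"xyz":[0,0,0],"turn":[0,0,0],"jaw":20}]'
python3 - <<'E'
from h import *
f=snap('scene'); tube(f,(.03,.1));f=snap('top'); tube(f,(.03,.1))
togo(jig(0,-89-70,50),91.66)
E
```

```text
time: 16.25
tcp_pos: [0.4271, -0.1072, 0.0533]
ee_rot: [[-0.027, 1.0, 0.005], [1.0, 0.027, 0.002], [0.001, 0.005, -1.0]]
contact_force: [3.5, 1.0, 5.4]
width: 0.0268
finger_force: 39.8
117 lead [-0.  36.1 61.8] tail [-8.9 66.7 52.6] yaw 17.84 pitch -16.25
477 lead [  -8.3 -109.3   55.1] tail [ -7.2 -10.9  57. ] yaw 1.06 pitch 1.13
207 lead [  -9.4 -195.    52.2] tail [  -3.4 -156.3   61.7] yaw -7.25 pitch 13.61
356 lead [  1.1 -92.6  57.1] tail [ -0.4 -21.9  57. ] yaw 2.9 pitch -0.07
252 lead [-0.4 14.1 55.9] tail [-0.4 64.  58.3] yaw 1.62 pitch 2.75
t 16.35 tcp jig [   0.4 -153.7   53.3] togo xyz [-5.3 -0.4  3.3] turn [ 0.3 -0.1 -0.1] F [ 3.6 -0.3  5.6] w 26.3 ff 39.9
```

Now the last few mm, in small steps until the stop's force shows.

```bash
python3 -m jog '[{"xyz":[-2,0,0],"turn":[0,0,0],"jaw":20},{"xyz":[-1.5,0,0],"turn":[0,0,0],"jaw":20}]'; python3 -m jog '[{"xyz":[-1.2,0,0],"turn":[0,0,0],"jaw":20},{"xyz":[0,0,0],"turn":[0,0,0],"jaw":20}]';  python3 -m jog '[{"xyz":[-1,0,0],"turn":[0,0,0],"jaw":20},{"xyz":[0,0,0],"turn":[0,0,0],"jaw":20}]'
```

```text
time: 16.6
tcp_pos: [0.4272, -0.1096, 0.0533]
ee_rot: [[-0.028, 1.0, 0.004], [1.0, 0.028, 0.002], [0.002, 0.004, -1.0]]
contact_force: [3.5, 8.4, 7.5]
width: 0.0263
finger_force: 40.1
time: 16.85
tcp_pos: [0.4272, -0.111, 0.0533]
ee_rot: [[-0.028, 1.0, 0.004], [1.0, 0.028, 0.002], [0.002, 0.004, -1.0]]
contact_force: [3.1, 6.6, 7.4]
width: 0.0266
finger_force: 40.1
time: 17.1
tcp_pos: [0.4273, -0.1119, 0.0533]
ee_rot: [[-0.028, 1.0, 0.004], [1.0, 0.028, 0.002], [0.002, 0.004, -1.0]]
contact_force: [4.1, 7.2, 8.1]
width: 0.0268
finger_force: 40.1
```

```bash
python3 - <<'E'
from h import *
f=snap('scene'); tube(f,(.03,.1));f=snap('top'); tube(f,(.03,.1))
togo(jig(0,-89-70,50),91.66)
E
python3 -m jog '[{"xyz":[-1,0,0],"turn":[0,0,0],"jaw":20},{"xyz":[0,0,0],"turn":[0,0,0],"jaw":20}]'; python3 -m jog '[{"xyz":[-1,0,0],"turn":[0,0,0],"jaw":20},{"xyz":[0,0,0],"turn":[0,0,0],"jaw":20}]';python3 - <<'E'
from h import *
f=snap('scene'); tube(f,(.03,.1));save(f,'s7.png')
cv2.imwrite('pics/s7c.png',cv2.resize(f['pixels'][230:350,180:360],None,fx=4,fy=4,interpolation=cv2.INTER_CUBIC)[:,:,::-1])
f=snap('top'); tube(f,(.03,.1))
togo(jig(0,-89-70,50),91.66)
E
```

```text
91 lead [ 2.2 39.6 63.1] tail [-11.6  62.   51.7] yaw 33.32 pitch -23.5
502 lead [  -8.2 -113.8   55.4] tail [ -7.1 -11.1  56.7] yaw 1.09 pitch 0.72
186 lead [ -11.4 -194.9   50.9] tail [   0.4 -160.3   64.2] yaw -17.2 pitch 19.92
380 lead [  1.4 -99.4  56.7] tail [ -0.6 -21.6  57.4] yaw 3.09 pitch 0.48
233 lead [-0.5 14.1 56.2] tail [-0.4 59.6 57.7] yaw 1.62 pitch 1.83
t 17.2 tcp jig [   0.4 -158.5   53.3] togo xyz [-0.6 -0.4  3.3] turn [ 0.3 -0.1 -0. ] F [3.1 7.1 7.5] w 26.5 ff 40.1
time: 17.45
tcp_pos: [0.4273, -0.1126, 0.0533]
ee_rot: [[-0.029, 1.0, 0.004], [1.0, 0.029, 0.003], [0.003, 0.004, -1.0]]
contact_force: [3.3, 9.2, 9.1]
width: 0.0265
finger_force: 40.2
time: 17.7
tcp_pos: [0.4273, -0.1127, 0.0533]
ee_rot: [[-0.029, 1.0, 0.004], [1.0, 0.029, 0.004], [0.004, 0.004, -1.0]]
contact_force: [3.5, 16.0, 11.5]
width: 0.0264
finger_force: 40.4
90 lead [ 2.5 39.8 63.7] tail [-11.8  62.   51.4] yaw 34.39 pitch -24.99
510 lead [  -8.1 -114.7   55.3] tail [ -7.  -10.9  56.9] yaw 1.08 pitch 0.93
177 lead [ -12.4 -194.4   50.2] tail [   2.7 -160.9   65.6] yaw -22.57 pitch 22.63
389 lead [  1.6 -99.4  56.8] tail [ -0.7 -21.8  56.6] yaw 3.33 pitch -0.1
227 lead [-0.2 14.  55. ] tail [-1.  57.6 58.1] yaw 2.69 pitch 4.03
t 17.8 tcp jig [   0.4 -159.3   53.3] togo xyz [ 0.3 -0.4  3.3] turn [ 0.2 -0.2  0. ] F [ 3.6 15.9 10. ] w 26.9 ff 40.4
```

View pics/s7c.png

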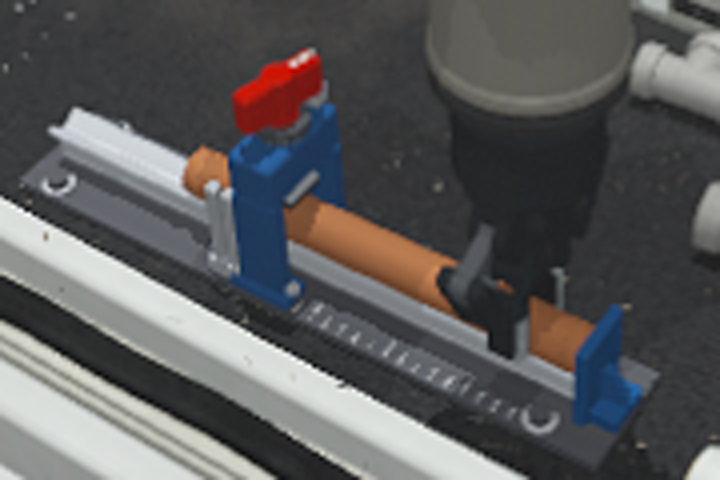

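The tube end meets the blue stop at (580,370) in the crop, and the force rose to 16 N with no further motion. I'll release, lift and go to the knob.

```bash
python3 -m jog '[{"xyz":[-0.5,0,0],"turn":[0,0,0],"jaw":20},{"xyz":[0,0,0],"turn":[0,0,0],"jaw":50},{"xyz":[0,0,0],"turn":[0,0,0],"jaw":70},{"xyz":[0,0,0],"turn":[0,0,0],"jaw":70},{"xyz":[0,0,-15],"turn":[0,0,0],"jaw":70},{"xyz":[0,0,-30],"turn":[0,0,0],"jaw":70},{"xyz":[0,0,-40],"turn":[0,0,0],"jaw":70},{"xyz":[0,0,-40],"turn":[0,0,0],"jaw":70},{"xyz":[0,0,-25],"turn":[0,0,0],"jaw":70}]'; python3 -m jog '[{"xyz":[12,0,0],"turn":[0,0,-9],"jaw":70},{"xyz":[0,0,0],"turn":[0,0,-9],"jaw":70},{"xyz":[0,0,0],"turn":[0,0,-9],"jaw":70},{"xyz":[0,0,0],"turn":[0,0,-9],"jaw":70},{"xyz":[0,0,0],"turn":[0,0,-9],"jaw":70},{"xyz":[0,0,0],"turn":[0,0,-9],"jaw":70},{"xyz":[0,0,0],"turn":[0,0,-9],"jaw":70},{"xyz":[0,0,0],"turn":[0,0,-9],"jaw":70},{"xyz":[0,0,0],"turn":[0,0,-9],"jaw":70}]'
python3 - <<'E'
from h import *
f=snap('scene'); tube(f,(.03,.1));
for f in (f,snap('top')):
    w=world(f); h=cv2.cvtColor(f['pixels'],cv2.COLOR_RGB2HSV); H=h[...,0].astype(int)
    m=((H<8)|(H>172))&(h[...,1]>150)&(w[...,2]>.140)&(w[...,2]<.16)&(abs(w[...,0]-.42)<.05)&(abs(w[...,1]-.04)<.05)
    q=w[m]; print(len(q), cv2.minAreaRect((q[:,:2]*1000).astype(np.float32)) if len(q) else '')
tube(f,(.03,.1))
togo(jig(0,-7,195),172.9);print(sense()['qpos'].round(1))
E
```

```text
time: 18.92
tcp_pos: [0.4263, -0.1153, 0.2055]
ee_rot: [[-0.027, 1.0, 0.005], [1.0, 0.027, 0.002], [0.002, 0.005, -1.0]]
contact_force: [-0.5, -0.9, -0.5]
width: 0.0699
finger_force: 0.0
time: 20.05
tcp_pos: [0.4256, -0.1033, 0.2038]
ee_rot: [[-0.992, 0.124, 0.004], [0.124, 0.992, 0.002], [-0.004, 0.002, -1.0]]
contact_force: [-0.1, -0.6, 1.0]
width: 0.0702
finger_force: 0.0
81 lead [ 1.6 39.2 62.2] tail [-11.1  61.2  52.2] yaw 31.71 pitch -21.65
1012 lead [  -6.9 -193.7   56.4] tail [ -7.  -13.7  56.1] yaw 1.67 pitch -0.08
152 ((421.516357421875, 38.85133361816406), (17.73956298828125, 51.446495056152344), 80.88609313964844)
125 ((422.1540222167969, 39.121299743652344), (16.895551681518555, 48.95490264892578), 69.71761322021484)
324 lead [ -3.8 -92.   56.5] tail [  0.3 -21.8  56.9] yaw -1.64 pitch 0.35
225 lead [-0.4 14.  56.2] tail [-0.7 57.8 56.9] yaw 2.13 pitch 0.95
t 20.15 tcp jig [  -0.9 -149.8  203.7] togo xyz [ 21.3 141.1   8.9] turn [ 0.1  0.2 -0.2] F [-0.2  0.4  0.4] w 70.2 ff 0.0
[-24.3   4.5  31.5 125.4  -3.2  50.6  91.9]
```

```bash
python3 -m jog '[{"xyz":[2,14,0],"turn":[0,0,0],"jaw":60},{"xyz":[4,28,0],"turn":[0,0,0],"jaw":60},{"xyz":[4,30,0],"turn":[0,0,0],"jaw":60},{"xyz":[4,30,0],"turn":[0,0,0],"jaw":60},{"xyz":[4,25,0],"turn":[0,0,0],"jaw":60},{"xyz":[3,14,0],"turn":[0,0,0],"jaw":60},{"xyz":[0,0,0],"turn":[0,0,0],"jaw":60}]'
python3 - <<'E'
from h import *
togo(jig(0,-7,140),172.9);print(sense()['qpos'].round(1))
E
```

```text
time: 21.02
tcp_pos: [0.4231, 0.0399, 0.2034]
ee_rot: [[-0.992, 0.129, 0.004], [0.129, 0.992, 0.002], [-0.003, 0.002, -1.0]]
contact_force: [0.6, -1.4, 0.3]
width: 0.06
finger_force: 0.0
t 21.02 tcp jig [  0.6  -6.6 203.4] togo xyz [ 0.8 -0.6 63.4] turn [ 0.1  0.2 -0.3] F [ 0.6 -1.4  0.3] w 60.0 ff 0.0
[-35.9   3.   22.9 126.5  -1.6  50.5  70.5]
```

```bash
python3 -m jog '[{"xyz":[0.8,-0.6,16],"turn":[0,0,0],"jaw":60},{"xyz":[0,0,20],"turn":[0,0,0],"jaw":60},{"xyz":[0,0,18],"turn":[0,0,0],"jaw":60},{"xyz":[0,0,8],"turn":[0,0,0],"jaw":60},{"xyz":[0,0,0],"turn":[0,0,0],"jaw":30}]' 40
python3 - <<'E'
from h import *
togo(jig(0,-7,140),172.9);print(sense()['qpos'].round(1))
E
```

```text
time: 21.65
tcp_pos: [0.4224, 0.0386, 0.1412]
ee_rot: [[-0.992, 0.13, 0.003], [0.13, 0.992, 0.001], [-0.003, 0.002, -1.0]]
contact_force: [-0.5, -0.3, 0.9]
width: 0.0433
finger_force: 0.0
t 21.65 tcp jig [-1.000e-01 -7.900e+00  1.412e+02] togo xyz [0.1 0.9 1.2] turn [ 0.1  0.1 -0.4] F [-0.5 -0.3  0.9] w 43.3 ff 0.0
[-34.5   9.4  22.7 130.   -5.5  41.3  74.6]
```

Close on the handle.

```bash
python3 -m jog '[{"xyz":[0,0.9,0],"turn":[0,0,0],"jaw":20},{"xyz":[0,0,0],"turn":[0,0,0],"jaw":5},{"xyz":[0,0,0],"turn":[0,0,0],"jaw":5},{"xyz":[0,0,0],"turn":[0,0,0],"jaw":5},{"xyz":[0,0,0],"turn":[0,0,0],"jaw":5}]' 40
python3 - <<'E'
from h import *
togo(jig(0,-7,140),172.9);s=sense();print(s['wrist_torque'])
E
```

```text
time: 22.28
tcp_pos: [0.4232, 0.0399, 0.142]
ee_rot: [[-0.992, 0.129, 0.005], [0.129, 0.992, 0.002], [-0.004, 0.003, -1.0]]
contact_force: [0.3, -4.1, 4.6]
width: 0.0119
finger_force: 42.5
t 22.27 tcp jig [  0.8  -6.6 142. ] togo xyz [ 0.7 -0.5  1.9] turn [ 0.1  0.3 -0.3] F [ 0.3 -4.1  4.6] w 11.9 ff 42.5
[-0.85562961 -0.08596904 -0.00954285]
```

```bash
python3 -m jog '[{"xyz":[0,0,0],"turn":[0,0,4],"jaw":5},{"xyz":[0,0,0],"turn":[0,0,6],"jaw":5},{"xyz":[0,0,0],"turn":[0,0,6],"jaw":5},{"xyz":[0,0,0],"turn":[0,0,6],"jaw":5},{"xyz":[0,0,0],"turn":[0,0,6],"jaw":5},{"xyz":[0,0,0],"turn":[0,0,0],"jaw":5}]' 60
python3 - <<'E'
from h import *
togo(jig(0,-7,142),111);s=sense();print(s['wrist_torque'],s['qpos'].round(1))
E
```

```text
time: 23.02
tcp_pos: [0.4232, 0.0399, 0.142]
ee_rot: [[-0.814, 0.581, 0.005], [0.581, 0.814, 0.002], [-0.003, 0.004, -1.0]]
contact_force: [-1.1, -3.6, 8.0]
width: 0.0117
finger_force: 64.0
t 23.02 tcp jig [  0.8  -6.7 142. ] togo xyz [ 0.4 -0.7  0. ] turn [ 0.3  0.1 33.5] F [-1.1 -3.6  8. ] w 11.7 ff 64.0
[-1.13771242  0.08766444 -0.01714184] [-38.4   9.5  26.9 130.1  -6.6  41.3  47.6]
```

```bash
python3 -m jog '[{"xyz":[0,0,0],"turn":[0,0,5],"jaw":5},{"xyz":[0,0,0],"turn":[0,0,6],"jaw":5},{"xyz":[0,0,0],"turn":[0,0,6],"jaw":5},{"xyz":[0,0,0],"turn":[0,0,6],"jaw":5},{"xyz":[0,0,0],"turn":[0,0,6],"jaw":5},{"xyz":[0,0,0],"turn":[0,0,3],"jaw":5},{"xyz":[0,0,0],"turn":[0,0,0],"jaw":5}]' 60
python3 - <<'E'
from h import *
togo(jig(0,-7,142),111);s=sense();print(s['wrist_torque'],s['qpos'].round(1))
E
```

```text
time: 23.9
tcp_pos: [0.4232, 0.0398, 0.142]
ee_rot: [[-0.383, 0.924, 0.005], [0.924, 0.383, 0.002], [-0.0, 0.005, -1.0]]
contact_force: [-1.2, -5.5, 9.1]
width: 0.012
finger_force: 64.2
t 23.9 tcp jig [  0.7  -6.8 142. ] togo xyz [ 0.  -0.7 -0. ] turn [ 0.3 -0.   1.5] F [-1.2 -5.5  9.1] w 12.0 ff 64.2
[-1.43184023  0.28845598 -0.01807175] [-42.9   9.8  32.1 130.3  -8.   41.3  17.3]
```

```bash
python3 -m jog '[{"xyz":[0,0,0],"turn":[0,0,1],"jaw":5},{"xyz":[0,0,0],"turn":[0,0,0],"jaw":30},{"xyz":[0,0,0],"turn":[0,0,0],"jaw":60},{"xyz":[0,0,0],"turn":[0,0,0],"jaw":60},{"xyz":[0,0,-15],"turn":[0,0,0],"jaw":60},{"xyz":[0,0,-30],"turn":[0,0,0],"jaw":60},{"xyz":[0,0,-40],"turn":[0,0,0],"jaw":60},{"xyz":[0,0,-20],"turn":[0,0,0],"jaw":60},{"xyz":[0,0,0],"turn":[0,0,0],"jaw":60}]'
python3 - <<'E'
from h import *
f=snap('scene'); tube(f,(.03,.1));g=snap('top')
for k in (f,g):
    w=world(k); h=cv2.cvtColor(k['pixels'],cv2.COLOR_RGB2HSV); H=h[...,0].astype(int)
    m=((H<8)|(H>172))&(h[...,1]>150)&(w[...,2]>.138)&(w[...,2]<.16)&(abs(w[...,0]-.42)<.05)&(abs(w[...,1]-.04)<.05)
    q=w[m]; print(len(q), cv2.minAreaRect((q[:,:2]*1000).astype(np.float32)) if len(q) else '')
tube(g,(.03,.1))
cv2.imwrite('pics/s8c.png',cv2.resize(f['pixels'][220:350,170:370],None,fx=4,fy=4,interpolation=cv2.INTER_CUBIC)[:,:,::-1])
togo(jig(0,-7,142),111)
E
```

```text
time: 25.02
tcp_pos: [0.4229, 0.0403, 0.2474]
ee_rot: [[-0.369, 0.93, 0.006], [0.93, 0.369, 0.003], [0.001, 0.007, -1.0]]
contact_force: [0.5, 0.6, -1.3]
width: 0.0599
finger_force: 0.0
85 lead [ 0.4 38.4 63. ] tail [-9.4 62.  52.6] yaw 24.34 pitch -22.03
995 lead [  -6.5 -193.7   56.2] tail [ -7.  -15.6  56. ] yaw 1.81 pitch -0.06
172 ((422.5498352050781, 38.364471435546875), (17.990550994873047, 50.926971435546875), 15.043750762939453)
0 
713 lead [  -0.3 -196.3   56.8] tail [  0.2 -57.2  56.9] yaw 1.43 pitch 0.03
t 25.12 tcp jig [ -0.4  -6.4 245.8] togo xyz [ -0.8  -0.2 103.8] turn [ 0.2 -0.   0.6] F [ 0.7 -0.  -0.8] w 60.3 ff 0.0
```

View pics/s8c.png

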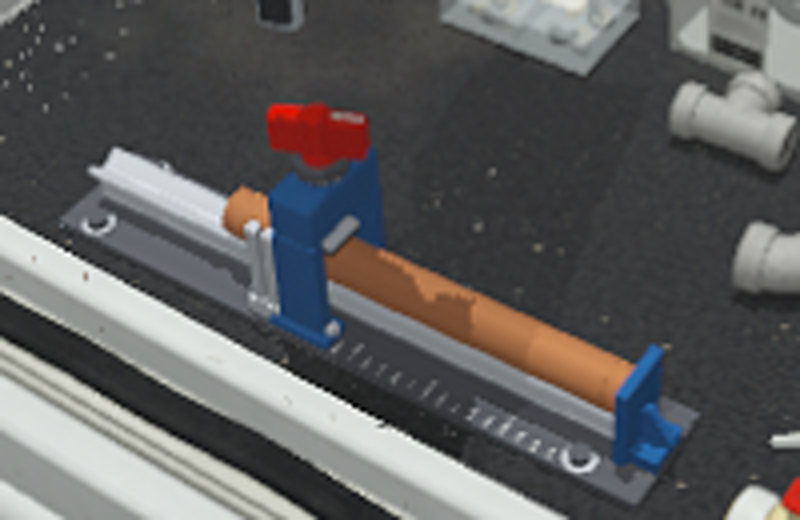

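The knob now lies nearly along the rail, past its detent, and the tube runs from the cheeks to the blue stop at (625,385). One top crop to check the seat at the stop.

Run:
```python
from h import *
f=snap('top'); r=f['pixels'][296:302,374:394].mean(0).round().astype(int); print(r.tolist())
uv=np.array([[x,299] for x in range(374,394,2)]); print([(u[0],tojig(p)[1]) for u,p in zip(uv.tolist(),onz(f,uv,.055))])
cv2.imwrite('pics/t9.png',cv2.resize(f['pixels'][270:330,300:400],None,fx=7,fy=7,interpolation=cv2.INTER_CUBIC)[:,:,::-1])
```

```text
[[218, 128, 82], [217, 127, 82], [218, 126, 81], [217, 127, 82], [216, 129, 84], [215, 124, 80], [215, 126, 79], [206, 118, 79], [168, 102, 97], [100, 90, 144], [50, 89, 175], [42, 92, 179], [41, 82, 161], [44, 79, 148], [42, 75, 144], [42, 76, 147], [42, 77, 147], [43, 70, 128], [44, 54, 88], [48, 48, 61]]
[(374, np.float64(-180.4)), (376, np.float64(-184.9)), (378, np.float64(-189.4)), (380, np.float64(-194.0)), (382, np.float64(-198.5)), (384, np.float64(-203.0)), (386, np.float64(-207.6)), (388, np.float64(-212.1)), (390, np.float64(-216.6)), (392, np.float64(-221.2))]
```

View pics/t9.png

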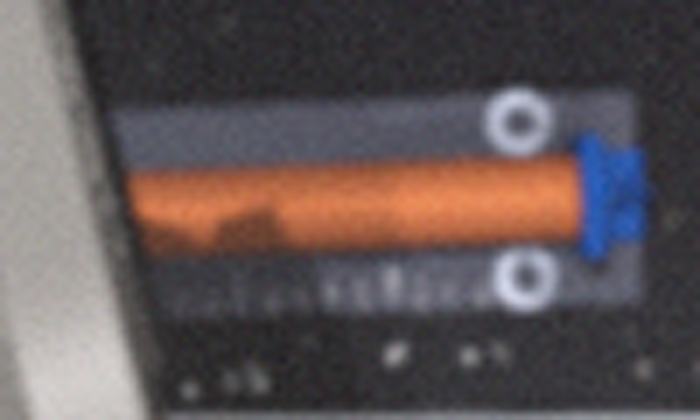

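The crop shows the orange tube running straight into the blue stop at (582,195) with no gap. The robot is clear, so I'm handing in.

```bash
python3 -c "
from station import *
print(close_job())"
```

```text
the job is handed in; nothing more can be done
None
```

The tube is in the V-rail under the yoke with its end against the length stop. The red knob is turned past its detent to about 1.2 rad, the gripper is clear, and the job was handed in at about 25 s; nothing else was moved, and no verdict came back.

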